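Comb the cinnamon quills into rows

ROBOT

A 6-joint arm with a two-finger parallel gripper is mounted at the origin on the work surface. World frame = base frame: x ahead of the robot, y to its left, z up, the work surface at z = 0. Lengths are in mm, angles in rad, forces in N, time in s.
With the tool pointing down it reaches from about 325 to 775 mm from the base axis. Payload 9.3 kg.
Tool frame: the origin (TCP) lies midway between the tips of the shut fingers; the grasp point (between the pads) lies 19 mm behind it (arm.hold_point_z is the distance from the TCP to the grasp point, in mm); z points along the fingers, y is the line along which they close (so a half turn about z gives the same grasp; the last joint's range is limited). The gripper opens to 85 mm and grips with 20 to 120 N. Pads are 22 mm wide; open, the fingers measure 114 mm over their backs; the gripper's body (76 mm by 85 mm) begins 54 mm behind the grasp point. The pads swing forward as they close: fully open they stand 13 mm farther back than shut.
Start: joints at [1.032, 0.259, 0.021, 1.334, 0, 1.418], TCP at [206.966, 509.57, 231.279] pointing down, gripper open.
Joint ranges: [-3.04, 3.04], [-0.91, 1.82], [-1.04, 1.36], [-1.92, 1.95], [-1.52, 1.45], [-3.14, 3.14]. Speed limits (rad/s): [2.22, 2.22, 2.79, 3.14, 3.14, 3.14].

INTERFACE

Orientations are given as a unit quaternion [x, y, z, w].
In Python, from plant import arm, vision gives the robot as it stands.
- The arm moves only by the tool apply_moves, never from a script. Its argument "increments" is a list of rows, each a list of 3 entries, a list of its own where there are three numbers: the turn, a rotation vector about the tool's x, y, z in rad, then the shift along the tool's x, y, z in cm, then the gripper's target within -1 to 1 (fully open at 1, half-way at 0, shut at -1). In form: [[[ax, ay, az], [tx, ty, tz], hand], ...]. A call has 1 to 8 rows; each row shifts and turns the commanded pose from where the row before left it, along the tool's axes as they then stand; what a row does not reach is not made up. A row lasts 1/8 s, in which the tool goes at most 62.5 mm and 10.7 degrees, less where a joint would pass 70% of its speed; a pose out of reach is approached as far as the arm can. A call is refused whole if a number of a shift passes 6.25 or a number of a turn 0.188, either way. A call with a gripper value outside its range is refused whole. The fingers move at their own pace and stop on an object; "newtons" is the grip in N (left out, the last holds). Time passes only in rows, so rows that do not move let the fingers close. It gives the time, the measured TCP pose, the force, the opening and the grip force at its end, in the units of the state.
- arm.read_state(): the state, without advancing time (a new reading comes with each control period).
- vision.snapshot(name): name is "scene" or "top" or "wrist"; returns a dict with "frame" (400x640x3 uint8, red, green, blue), "camera_matrix" (3x3 intrinsics, pixels), "pose" (4x4, takes a point from camera to world coordinates). Camera axes: x right, y up, looking along -z (the intrinsics and any distortion apply to the point x, -y, -z); pixel columns grow to the right and rows downward; lengths in mm; the calibration is good to about 2 mm. A picture is of the moment at which its call begins. There is no depth.
- arm.job_done(): hands the job in; it is judged then, once.
The state is a dict: "clock": time; "q": joint angles; "joint_velocities": joint speeds; "joint_efforts": joint torques, N m; "position": TCP position; "ee_rot": TCP orientation; "ft_force": force on the tool from outside, world axes, zero at the start; "ft_torque": the same for the moment, N m; "opening": finger opening in mm; "grasp_force": force on a finger pad.
Only numpy, scipy, OpenCV 4.12 (cv2) and the standard library are available. Lean on these libraries where they do the work, as an engineer would, in place of code of your own. Each camera call takes 0.05 s, during which the arm holds its last target. There are 200 camera calls.

TASK

Take the comb rake by its handle and comb the scattered cinnamon quills in the left bay of the tray (as the robot sees it) towards the robot, until all three lie flat, side by side and parallel along the bay's near fence; press the row snug against the fence with the rake for about half a second, with about 10 N: less than 5 N is too loose, and above 15 N quills crack; then do the same in the right bay. Move the quills with the rake only, and finally stand the rake back upright on its teeth on the cork mat, leaving the other things alone.

Things in the scene. Friction and masses are not known exactly. Their poses are not given: they have to be found in the camera images.
- tray: wooden sorting tray fixed to the counter, 245 mm (its x) by 324 mm (its y), rails 24 mm high, floor 6 mm thick. Origin: centre of the underside; x points away from the fences to the far end, z up. A middle rail along x parts it into a left bay (its +y) and a right bay (its -y), each 225 mm long and 150 mm wide inside
- fence_left: the fence: rigid near rail (18 mm above the tray floor) that closes the left bay at the end towards the robot. Origin: the middle of its inner face's foot, at tray-floor level, midway across the bay; x points into the bay, square to the fence, y along the fence. The bay spans x 0 to 225 mm, y -75 to 75 mm from here
- fence_right: the same for the right bay
- quill1_c (a point): cinnamon quill: brown double-curled rod, 90 mm long, 18 to 26 mm wide (no two alike), 11 mm high, lying flat, 12 to 24 g, bowed sideways 3 mm one way or the other, so three packed side by side take up about 57 to 78 mm. Point: its centre; y runs along the rod. Starts askew in either bay (three in each), clear of the bay's farthest 30 mm.
- quill2_c (a point): cinnamon quill: brown double-curled rod, 90 mm long, 18 to 26 mm wide (no two alike), 11 mm high, lying flat, 12 to 24 g, bowed sideways 3 mm one way or the other, so three packed side by side take up about 57 to 78 mm. Point: its centre; y runs along the rod. Starts askew in either bay (three in each), clear of the bay's farthest 30 mm.
- quill3_c (a point): cinnamon quill: brown double-curled rod, 90 mm long, 18 to 26 mm wide (no two alike), 11 mm high, lying flat, 12 to 24 g, bowed sideways 3 mm one way or the other, so three packed side by side take up about 57 to 78 mm. Point: its centre; y runs along the rod. Starts askew in either bay (three in each), clear of the bay's farthest 30 mm.
- quill4_c (a point): cinnamon quill: brown double-curled rod, 90 mm long, 18 to 26 mm wide (no two alike), 11 mm high, lying flat, 12 to 24 g, bowed sideways 3 mm one way or the other, so three packed side by side take up about 57 to 78 mm. Point: its centre; y runs along the rod. Starts askew in either bay (three in each), clear of the bay's farthest 30 mm.
- quill5_c (a point): cinnamon quill: brown double-curled rod, 90 mm long, 18 to 26 mm wide (no two alike), 11 mm high, lying flat, 12 to 24 g, bowed sideways 3 mm one way or the other, so three packed side by side take up about 57 to 78 mm. Point: its centre; y runs along the rod. Starts askew in either bay (three in each), clear of the bay's farthest 30 mm.
- quill6_c (a point): cinnamon quill: brown double-curled rod, 90 mm long, 18 to 26 mm wide (no two alike), 11 mm high, lying flat, 12 to 24 g, bowed sideways 3 mm one way or the other, so three packed side by side take up about 57 to 78 mm. Point: its centre; y runs along the rod. Starts askew in either bay (three in each), clear of the bay's farthest 30 mm.
- rake_grip (a point): rigid wooden comb rake, 160 g, standing on its teeth on the mat. Point: handle centre, 66 mm above the teeth's ends; z up, y along the head; x sides alike. Handle 22 (x) by 32 mm (y), from 32 mm below to 28 mm above the point; head 114 (y) by 26 mm (x); six teeth 22 mm long, 24 mm deep (x), spanning 110 mm along y. Gripped across its x faces it resists tipping when pushed along x
- mat: cork rest mat fixed to the counter, 100 mm (x) by 150 mm (y), 4 mm thick; origin at the centre of its underside. The rake's place
- jar_a: glass spice jar, 64 mm wide, 110 mm high; a bystander, origin at the underside
- jar_b: another such jar; a bystander, origin at the underside
- weight: small brass weight, 36 mm wide, 46 mm high; a bystander, origin at the underside
- tape: roll of paper tape lying flat, 72 mm wide, 18 mm high; a bystander, origin at the underside
- scoop: steel spoon lying on the counter; a bystander, origin at the underside
- bowl: small steel bowl, 100 mm wide, 40 mm high; a bystander, origin at the underside
- boxlet: small carton 50 x 70 x 30 mm; a bystander, origin at the underside
Mind the look-alikes: they are no part of the job. What is shaped like the part that bears quill4_c but orange or red is not meant. Leave any green or pink look-alike of the part that bears quill6_c alone.

How it is judged (in metres and radians):
On the way, in this order (a step that is already met when the one before it is completed fails the run):
1. the three quills of the left bay lie in a row along their fence and are pressed against it with at least 5 N ((y of quill1_c in the frame of tray below 0 m or (x of quill1_c in the frame of fence_left between 0.003 and 0.075 m and y of quill1_c in the frame of tray above 0 m and z of quill1_c in the frame of fence_left below 0.012 m and angle between the y axis of quill1_c and the y axis of fence_left, either way round below 0.18 rad)) and (y of quill2_c in the frame of tray below 0 m or (x of quill2_c in the frame of fence_left between 0.003 and 0.075 m and y of quill2_c in the frame of tray above 0 m and z of quill2_c in the frame of fence_left below 0.012 m and angle between the y axis of quill2_c and the y axis of fence_left, either way round below 0.18 rad)) and (y of quill3_c in the frame of tray below 0 m or (x of quill3_c in the frame of fence_left between 0.003 and 0.075 m and y of quill3_c in the frame of tray above 0 m and z of quill3_c in the frame of fence_left below 0.012 m and angle between the y axis of quill3_c and the y axis of fence_left, either way round below 0.18 rad)) and (y of quill4_c in the frame of tray below 0 m or (x of quill4_c in the frame of fence_left between 0.003 and 0.075 m and y of quill4_c in the frame of tray above 0 m and z of quill4_c in the frame of fence_left below 0.012 m and angle between the y axis of quill4_c and the y axis of fence_left, either way round below 0.18 rad)) and (y of quill5_c in the frame of tray below 0 m or (x of quill5_c in the frame of fence_left between 0.003 and 0.075 m and y of quill5_c in the frame of tray above 0 m and z of quill5_c in the frame of fence_left below 0.012 m and angle between the y axis of quill5_c and the y axis of fence_left, either way round below 0.18 rad)) and (y of quill6_c in the frame of tray below 0 m or (x of quill6_c in the frame of fence_left between 0.003 and 0.075 m and y of quill6_c in the frame of tray above 0 m and z of quill6_c in the frame of fence_left below 0.012 m and angle between the y axis of quill6_c and the y axis of fence_left, either way round below 0.18 rad)) and contact force between fence_left and anything else above 5 N), for 0.2 s.
2. the three quills of the right bay lie in a row along their fence and are pressed against it with at least 5 N ((y of quill1_c in the frame of tray above 0 m or (x of quill1_c in the frame of fence_right between 0.003 and 0.075 m and y of quill1_c in the frame of tray below 0 m and z of quill1_c in the frame of fence_right below 0.012 m and angle between the y axis of quill1_c and the y axis of fence_right, either way round below 0.18 rad)) and (y of quill2_c in the frame of tray above 0 m or (x of quill2_c in the frame of fence_right between 0.003 and 0.075 m and y of quill2_c in the frame of tray below 0 m and z of quill2_c in the frame of fence_right below 0.012 m and angle between the y axis of quill2_c and the y axis of fence_right, either way round below 0.18 rad)) and (y of quill3_c in the frame of tray above 0 m or (x of quill3_c in the frame of fence_right between 0.003 and 0.075 m and y of quill3_c in the frame of tray below 0 m and z of quill3_c in the frame of fence_right below 0.012 m and angle between the y axis of quill3_c and the y axis of fence_right, either way round below 0.18 rad)) and (y of quill4_c in the frame of tray above 0 m or (x of quill4_c in the frame of fence_right between 0.003 and 0.075 m and y of quill4_c in the frame of tray below 0 m and z of quill4_c in the frame of fence_right below 0.012 m and angle between the y axis of quill4_c and the y axis of fence_right, either way round below 0.18 rad)) and (y of quill5_c in the frame of tray above 0 m or (x of quill5_c in the frame of fence_right between 0.003 and 0.075 m and y of quill5_c in the frame of tray below 0 m and z of quill5_c in the frame of fence_right below 0.012 m and angle between the y axis of quill5_c and the y axis of fence_right, either way round below 0.18 rad)) and (y of quill6_c in the frame of tray above 0 m or (x of quill6_c in the frame of fence_right between 0.003 and 0.075 m and y of quill6_c in the frame of tray below 0 m and z of quill6_c in the frame of fence_right below 0.012 m and angle between the y axis of quill6_c and the y axis of fence_right, either way round below 0.18 rad)) and contact force between fence_right and anything else above 5 N), for 0.2 s.
At the end, for the whole second after the job is handed in: Each quill lies flat in its bay (centre at most 12 mm above the floor), its centre 3 to 75 mm from the fence face, parallel to the fence within 0.18 rad. The rake stands upright (within 0.1 rad) on its teeth on the mat, the handle over the mat (((x of quill1_c in the frame of fence_left between 0.003 and 0.075 m and y of quill1_c in the frame of tray above 0 m and z of quill1_c in the frame of fence_left below 0.012 m and angle between the y axis of quill1_c and the y axis of fence_left, either way round below 0.18 rad) or (x of quill1_c in the frame of fence_right between 0.003 and 0.075 m and y of quill1_c in the frame of tray below 0 m and z of quill1_c in the frame of fence_right below 0.012 m and angle between the y axis of quill1_c and the y axis of fence_right, either way round below 0.18 rad)) and ((x of quill2_c in the frame of fence_left between 0.003 and 0.075 m and y of quill2_c in the frame of tray above 0 m and z of quill2_c in the frame of fence_left below 0.012 m and angle between the y axis of quill2_c and the y axis of fence_left, either way round below 0.18 rad) or (x of quill2_c in the frame of fence_right between 0.003 and 0.075 m and y of quill2_c in the frame of tray below 0 m and z of quill2_c in the frame of fence_right below 0.012 m and angle between the y axis of quill2_c and the y axis of fence_right, either way round below 0.18 rad)) and ((x of quill3_c in the frame of fence_left between 0.003 and 0.075 m and y of quill3_c in the frame of tray above 0 m and z of quill3_c in the frame of fence_left below 0.012 m and angle between the y axis of quill3_c and the y axis of fence_left, either way round below 0.18 rad) or (x of quill3_c in the frame of fence_right between 0.003 and 0.075 m and y of quill3_c in the frame of tray below 0 m and z of quill3_c in the frame of fence_right below 0.012 m and angle between the y axis of quill3_c and the y axis of fence_right, either way round below 0.18 rad)) and ((x of quill4_c in the frame of fence_left between 0.003 and 0.075 m and y of quill4_c in the frame of tray above 0 m and z of quill4_c in the frame of fence_left below 0.012 m and angle between the y axis of quill4_c and the y axis of fence_left, either way round below 0.18 rad) or (x of quill4_c in the frame of fence_right between 0.003 and 0.075 m and y of quill4_c in the frame of tray below 0 m and z of quill4_c in the frame of fence_right below 0.012 m and angle between the y axis of quill4_c and the y axis of fence_right, either way round below 0.18 rad)) and ((x of quill5_c in the frame of fence_left between 0.003 and 0.075 m and y of quill5_c in the frame of tray above 0 m and z of quill5_c in the frame of fence_left below 0.012 m and angle between the y axis of quill5_c and the y axis of fence_left, either way round below 0.18 rad) or (x of quill5_c in the frame of fence_right between 0.003 and 0.075 m and y of quill5_c in the frame of tray below 0 m and z of quill5_c in the frame of fence_right below 0.012 m and angle between the y axis of quill5_c and the y axis of fence_right, either way round below 0.18 rad)) and ((x of quill6_c in the frame of fence_left between 0.003 and 0.075 m and y of quill6_c in the frame of tray above 0 m and z of quill6_c in the frame of fence_left below 0.012 m and angle between the y axis of quill6_c and the y axis of fence_left, either way round below 0.18 rad) or (x of quill6_c in the frame of fence_right between 0.003 and 0.075 m and y of quill6_c in the frame of tray below 0 m and z of quill6_c in the frame of fence_right below 0.012 m and angle between the y axis of quill6_c and the y axis of fence_right, either way round below 0.18 rad)) and x of rake_grip in the frame of mat between -0.05 and 0.05 m and y of rake_grip in the frame of mat between -0.075 and 0.075 m and angle between rake_grip's own z axis and vertical below 0.1 rad and z of rake_grip in the frame of mat below 0.076 m); the robot touches nothing.
It fails at once if a fence or a quill is pushed with more than 15 N (contact force between any of fence_left, fence_right and anything else above 15 N or contact force between rake and quill1 above 15 N or contact force between rake and quill2 above 15 N or contact force between rake and quill3 above 15 N or contact force between rake and quill4 above 15 N or contact force between rake and quill5 above 15 N or contact force between rake and quill6 above 15 N).
It fails at once if the gripper or arm touches a quill instead of the rake (contact force between any of the fingers, the arm and quill1 above 0.3 N or contact force between any of the fingers, the arm and quill2 above 0.3 N or contact force between any of the fingers, the arm and quill3 above 0.3 N or contact force between any of the fingers, the arm and quill4 above 0.3 N or contact force between any of the fingers, the arm and quill5 above 0.3 N or contact force between any of the fingers, the arm and quill6 above 0.3 N).
It fails at once if a bystander is moved by more than 25 mm (distance of any of jar_a, jar_b, weight, tape, scoop, bowl, boxlet from where it was at the start of the episode above 0.025 m).
It also fails if it takes over 72 s, if anything falls off the work surface, if the arm or the gripper's body presses on something with over 40 N, if the wrist force passes 120 N, or if a joint passes its speed limit or range.

## Working session

There is one attempt and no reset: what is moved stays moved. The work goes in short steps, Python scripts to look and compute and a tool call to move; the robot and the scene stay as the last step left them, time stands still between calls to the robot, and variables do not carry over. Pictures are saved under pics/ and viewed, at most 10 in all, crops included, and the job is handed in when it is done.

Besides the shell and the picture viewer there is one more tool, called after ">>>" in YAML: its name, and indented under it one key for each argument. apply_moves: Moves the arm, as the interface text tells. Its arguments: {"type":"object","properties":{"increments":{"type":"array","items":{"type":"array"}},"newtons":{"type":"number"}},"required":["increments"]}

```bash
mkdir -p pics; cat > h.py <<'E'
import numpy as np, cv2, json
from plant import arm, vision
def snap(n,save=None):
    s=vision.snapshot(n)
    if save: cv2.imwrite('pics/'+save,cv2.cvtColor(s['frame'],cv2.COLOR_RGB2BGR))
    return s
def ray(s,u,v,z):
    K=np.array(s['camera_matrix']);T=np.array(s['pose'])
    d=np.linalg.inv(K)@np.array([u,v,1.]);d=T[:3,:3]@np.array([d[0],-d[1],-d[2]])
    o=T[:3,3];return o+d*(z-o[2])/d[2]
def proj(s,p):
    K=np.array(s['camera_matrix']);T=np.array(s['pose'])
    c=T[:3,:3].T@(np.array(p,float)-T[:3,3]);c=K@np.array([c[0],-c[1],-c[2]]);return c[:2]/c[2]
E
python3 - <<'E'
from h import *
for n in('top','scene'):
    s=snap(n,n+'0.png');print(n,s['camera_matrix'],np.round(s['pose'],3),[k for k in s])
print(arm.read_state())
E
```

```text
top [[422.91911523   0.         316.65243744]
 [  0.         422.91911523 199.65425431]
 [  0.           0.           1.        ]] [[ 1.30000e-02  9.83000e-01 -1.84000e-01  3.34318e+02]
 [-1.00000e+00  9.00000e-03 -2.50000e-02 -3.09920e+01]
 [-2.20000e-02  1.84000e-01  9.83000e-01  1.16910e+03]
 [ 0.00000e+00  0.00000e+00  0.00000e+00  1.00000e+00]] ['frame', 'camera_matrix', 'pose']
scene [[441.58050648   0.         323.63806098]
 [  0.         441.58050648 198.13863132]
 [  0.           0.           1.        ]] [[-8.280000e-01 -4.350000e-01  3.550000e-01  1.001826e+03]
 [ 5.610000e-01 -6.400000e-01  5.250000e-01  6.317690e+02]
 [-1.000000e-03  6.340000e-01  7.740000e-01  1.053153e+03]
 [ 0.000000e+00  0.000000e+00  0.000000e+00  1.000000e+00]] ['frame', 'camera_matrix', 'pose']
{'clock': 0.1, 'q': array([1.03238864e+00, 2.59177324e-01, 2.08703643e-02, 1.33371981e+00,
       1.16999399e-05, 1.41819262e+00]), 'joint_velocities': array([ 2.13221492e-03, -9.97563563e-04,  2.32460323e-03, -8.53125146e-05,
        2.25608831e-04,  5.48062913e-04]), 'joint_efforts': array([ 5.40635418e-03, -5.56692839e+01,  3.45070696e+01,  1.15754161e-02,
       -1.10765520e-04,  3.90290484e-05]), 'position': array([206.84604154, 509.3636746 , 230.71699482]), 'ee_rot': array([ 1.91707827e-01,  9.81451848e-01, -5.76883554e-04, -2.13862963e-04]), 'ft_force': array([0.35367332, 0.05408821, 0.11194704]), 'ft_torque': array([-0.01905413, -0.0026957 ,  0.00063129]), 'grasp_force': 0.0, 'opening': 85.76219303349947}
```

View pics/top0.png

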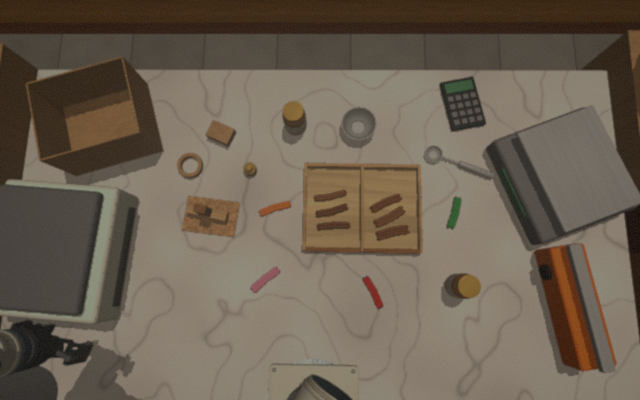

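View pics/scene0.png

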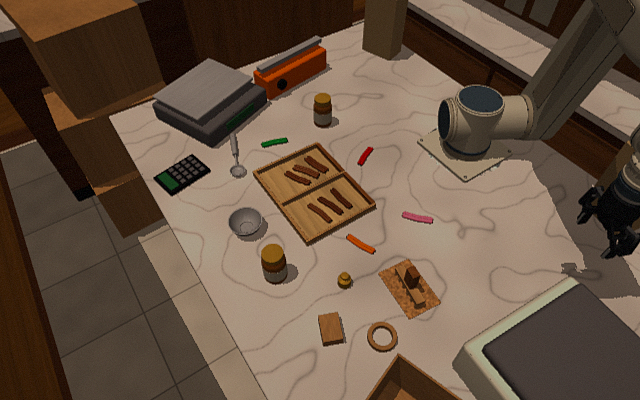

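```bash
python3 - <<'E'
import cv2,numpy as np
i=cv2.imread('pics/top0.png')
a=cv2.resize(i[180:250,170:250],None,fx=5,fy=5,interpolation=cv2.INTER_CUBIC)
b=cv2.resize(i[155:260,295:430],None,fx=5,fy=5,interpolation=cv2.INTER_CUBIC)
b=b[:525];c=np.zeros((525,max(a.shape[1],1)+0,3),np.uint8);
b=cv2.resize(i[155:260,290:430],(560,420),interpolation=cv2.INTER_CUBIC)
a=cv2.resize(i[185:245,180:240],(240,240),interpolation=cv2.INTER_CUBIC)
o=np.zeros((420,800,3),np.uint8);o[:240,:240]=a;o[:,240:]=b
cv2.imwrite('pics/crop0.png',np.clip(o*1.6,0,255).astype(np.uint8))
j=cv2.imread('pics/scene0.png')
E
```

```text
(no output)
```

View pics/crop0.png

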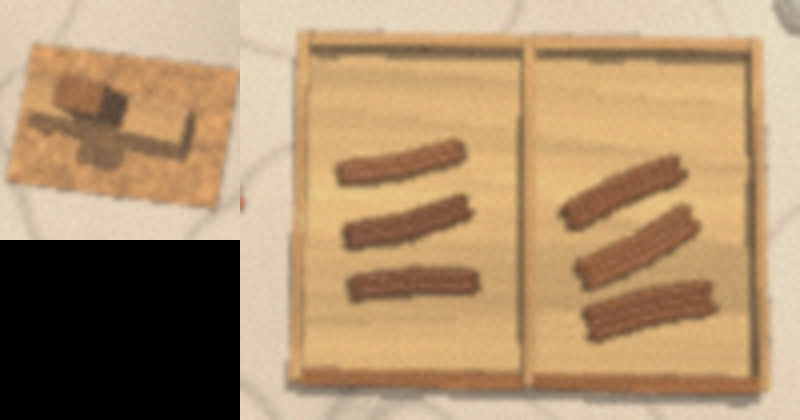

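```bash
cat >> h.py <<'E'
def pxc(x,y): return x/4+230,y/4+155
E
python3 - <<'E'
from h import *
s=vision.snapshot('top')
P=lambda x,y,z:np.round(ray(s,*pxc(x,y),z)[:2],1)
for n,p,z in [('FL',(297,32),24),('FR',(760,40),24),('NR',(766,378),24),('NL',(289,374),24),('midfar',(529,38),24),('midnear',(527,376),24)]: print(n,P(*p,z))
for p in [((340,173),(465,150)),((345,238),(471,207)),((348,288),(480,281)),((568,219),(685,165)),((580,281),(697,214)),((587,326),(715,296))]:
    a,b=P(*p[0],16),P(*p[1],16);m=(a+b)/2;print('q',m,np.hypot(*(a-b)),np.arctan2(*(a-b)))
Q=lambda x,y,z:np.round(ray(s,180+x/4,185+y/4,z)[:2],1)
print('mat',[Q(*p,4) for p in[(32,43),(240,68),(216,208),(8,182)]])
print('handle top',Q(82,95,98),'head R end',Q(193,105,34),Q(188,150,34))
E
```

```text
FL [653.1  33.8]
FR [ 649.7 -288.8]
NR [ 415.6 -285.4]
NL [414.4  34.6]
midfar [ 649.9 -128.4]
midnear [ 415.  -125.6]
q [562.85 -40.9 ] 88.27213603397169 -0.19495166336013478
q [520.05 -45.05] 89.5719822265869 -0.2539142498323922
q [477.   -49.35] 90.48607627696097 -0.06414223307940065
q [ 542.85 -195.65] 89.86044736145043 -0.4452325679342657
q [ 504.3 -203.2] 93.57606531587015 -0.5286898329640626
q [ 460.65 -210.8 ] 89.8114135285711 -0.24173805875367918
mat [array([560.5, 362.2]), array([543.9, 213.6]), array([445.3, 225.7]), array([461.7, 372.1])]
handle top [508.3 295.5] head R end [512.6 238.3] [481.6 240.1]
```

>>> apply_moves:
  increments:
    - [[0, 0, 0.186], [0, 0, 0], 1]
    - [[0, 0, 0.186], [0, 0, 0], 1]
    - [[0, 0, 0.186], [0, 0, 0], 1]
    - [[0, 0, 0.186], [0, 0, 0], 1]
    - [[0, 0, 0.186], [0, 0, 0], 1]
    - [[0, 0, 0.186], [0, 0, 0], 1]
    - [[0, 0, 0.186], [0, 0, 0], 1]

```text
clock: 1.02
position: [206.9, 509.5, 231.0]
ee_rot: [0.749, 0.662, -0.0, 0.0]
ft_force: [-0.0, -0.2, -0.9]
opening: 85.6
grasp_force: 0.0
```

>>> apply_moves:
  increments:
    - [[0, 0, 0], [-3.92, 4.06, 0], 1]
    - [[0, 0, 0], [-3.92, 4.06, 0], 1]
    - [[0, 0, 0], [-3.92, 4.06, 0], 1]
    - [[0, 0, 0], [-3.92, 4.06, 0], 1]
    - [[0, 0, 0], [-0.57, 3.97, 0], 1]
    - [[0, 0, 0], [-0.57, 3.97, 0], 1]
    - [[0, 0, 0], [-0.57, 3.97, 0], 1]
    - [[0, 0, 0], [-0.57, 3.97, 0], 1]

```text
clock: 2.02
position: [506.2, 293.1, 231.0]
ee_rot: [0.747, 0.664, -0.0, -0.0]
ft_force: [-0.1, -0.2, 0.4]
opening: 85.4
grasp_force: 0.0
```

```bash
python3 - <<'E'
from h import *
s=snap('wrist','w1.png');print(np.round(s['pose'],3),s['camera_matrix'][0])
t=arm.read_state();print(t['clock'],t['position'],t['ee_rot'],t['q'])
E
```

```text
[[ 9.93000e-01  1.12000e-01  3.30000e-02  5.16258e+02]
 [-1.17000e-01  9.52000e-01  2.84000e-01  3.64691e+02]
 [ 1.00000e-03 -2.86000e-01  9.58000e-01  3.73111e+02]
 [ 0.00000e+00  0.00000e+00  0.00000e+00  1.00000e+00]] [293.92285676   0.         324.41850688]
2.075 [510.23738563 291.82125396 230.06922152] [ 7.47964180e-01  6.63738775e-01 -1.98826255e-06  6.50676966e-04] [ 3.77435393e-01  3.23982955e-01  1.11613843e-01  1.35798671e+00
 -1.22453910e-03  2.06741471e+00]
```

View pics/w1.png

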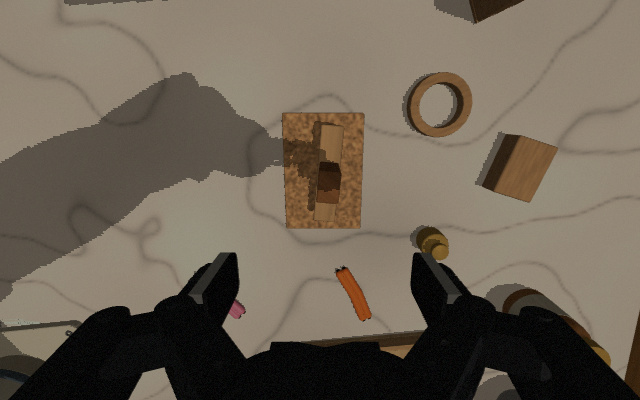

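```bash
python3 - <<'E'
import cv2,numpy as np
i=cv2.imread('pics/w1.png')[105:235,275:375]
i=np.clip(cv2.resize(i,None,fx=4.6,fy=4.6,interpolation=cv2.INTER_CUBIC)*1.8,0,255).astype(np.uint8)
cv2.imwrite('pics/w1c.png',i)
E
```

```text
(no output)
```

View pics/w1c.png

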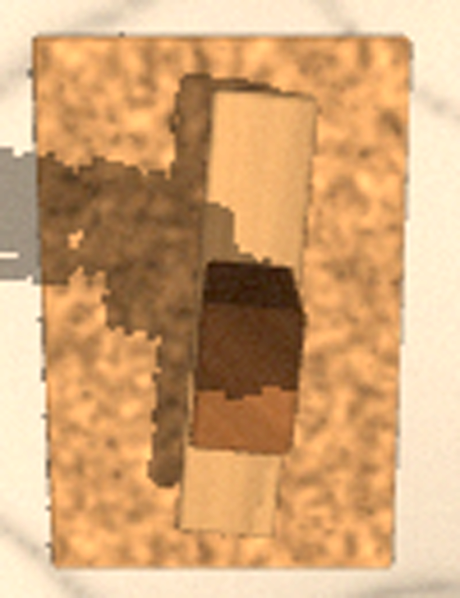

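```bash
python3 - <<'E'
from h import *
s=vision.snapshot('wrist')
# motion since pic is nil
P=lambda x,y,z:ray(s,275+x/4.6,105+y/4.6,z)[:2]
def show(n,c,z):
    a=np.array([P(*p,z) for p in c]);d=(a[0]+a[1]-a[2]-a[3])/2
    print(n,a.mean(0).round(1),'L',np.hypot(*d).round(1),'W',np.hypot(*(a[0]-a[1])).round(1),'yaw',np.arctan2(-d[0],d[1]).round(3))
show('mat',[(35,37),(410,37),(393,568),(52,568)],4)
show('handle',[(200,307),(303,312),(293,455),(190,449)],98)
show('head',[(213,92),(316,97),(275,535),(178,530)],38)
t=arm.read_state();print(t['position'],t['ee_rot'])
E
```

```text
mat [511.1 291.7] L 148.3 W 97.7 yaw -0.12
handle [516.7 296. ] L 30.6 W 21.2 yaw -0.183
head [517.2 296.1] L 111.8 W 24.7 yaw -0.201
[508.01412976 292.39641381 229.91255019] [ 7.48142851e-01  6.63537484e-01 -5.21027501e-04  9.97729120e-05]
```

```bash
python3 - <<'E'
from h import *
def mat(n,roi,fn):
    s=snap(n,fn);f=s['frame'];hsv=cv2.cvtColor(f,cv2.COLOR_RGB2HSV)
    m=((hsv[...,1]>90)&(hsv[...,0]<25)).astype(np.uint8)
    k=np.zeros_like(m);k[roi[1]:roi[3],roi[0]:roi[2]]=1;m=cv2.morphologyEx(m*k,cv2.MORPH_CLOSE,np.ones((7,7)))
    c=max(cv2.findContours(m,0,2)[0],key=cv2.contourArea);b=cv2.boxPoints(cv2.minAreaRect(c))
    w=np.array([ray(s,*p,4)[:2] for p in b]);print(n,b.round().tolist(),w.mean(0).round(1),[np.hypot(*(w[i]-w[i-1])).round(1) for i in range(4)])
    return s
s=mat('wrist',(270,95,380,245),'w2.png'); print(s['pose'][:3,3])
mat('top',(175,185,250,245),None)
s0=cv2.imread('pics/w1.png').astype(int);s1=cv2.imread('pics/w2.png').astype(int)
print(cv2.phaseCorrelate(s0[100:240,260:400].mean(2),s1[100:240,260:400].mean(2)))
E
```

```text
wrist [[280.0, 112.0], [362.0, 112.0], [362.0, 228.0], [280.0, 228.0]] [505.7 293.6] [np.float64(148.8), np.float64(98.1), np.float64(148.8), np.float64(110.0)]
[518.30507683 364.06653158 371.92712505]
top [[181.0, 230.0], [186.0, 195.0], [239.0, 202.0], [234.0, 237.0]] [503.9 295.4] [np.float64(150.9), np.float64(99.5), np.float64(153.3), np.float64(98.8)]
((-0.9328019485890593, -0.2849384796222836), 0.8781442729066721)
```

>>> apply_moves:
  increments:
    - [[0, 0, 0.08], [0.5, 0.4, 0], 1]
    - [[0, 0, 0], [0, 0, 4], 1]
    - [[0, 0, 0], [0, 0, 4], 1]
    - [[0, 0, 0], [0, 0, 3], 1]
    - [[0, 0, 0], [0, 0, 0], 1]
    - [[0, 0, 0], [0, 0, 0], 1]

```text
clock: 2.98
position: [509.5, 298.7, 122.8]
ee_rot: [0.773, 0.634, 0.001, 0.0]
ft_force: [0.4, -0.5, -0.0]
opening: 85.3
grasp_force: 0.0
```

```bash
cat >> h.py <<'E'
def st():
    t=arm.read_state();q=t['ee_rot'];print('t',round(t['clock'],2),'p',t['position'].round(1),'yaw',round(2*np.arctan2(q[1],q[0])-np.pi/2,3),'F',t['ft_force'].round(1),'M',t['ft_torque'].round(2),'op',round(t['opening'],1),'g',t['grasp_force'],'q6',t['q'][5].round(2));return t
E
python3 - <<'E'
from h import *
st();snap('wrist','w3.png');st()
E
```

```text
t 2.98 p [509.5 298.7 122.8] yaw -0.196 F [ 0.4 -0.5 -0. ] M [-0.   -0.04  0.  ] op 85.3 g 0.0 q6 2.16
t 3.02 p [509.9 298.8 123.1] yaw -0.196 F [ 0.2 -0.7 -0.6] M [-0.    0.   -0.03] op 85.7 g 0.0 q6 2.16
```

View pics/w3.png

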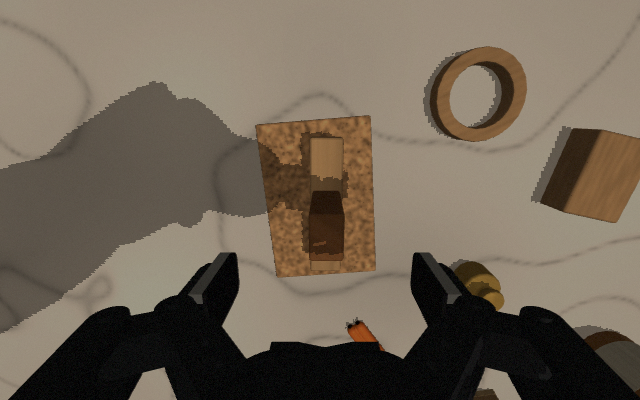

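```bash
python3 - <<'E'
from h import *
s=vision.snapshot('wrist')
for p,z in [((327,234),98),((327,203),98),((327,261),98),((326,137),38),((326,270),38)]: print(ray(s,*p,z).round(1))
st()
E
```

```text
[513.7 300.5  98. ]
[517.5 319.9  98. ]
[510.2 282.5  98. ]
[524.1 353.5  38. ]
[502.2 243.   38. ]
t 3.08 p [510.  298.7 123. ] yaw -0.197 F [-0.6  0.3  0.1] M [-0.   -0.   -0.02] op 85.3 g 0.0 q6 2.16
```

>>> apply_moves:
  increments:
    - [[0, 0, 0], [0, 0.3, 3.7], 1]
    - [[0, 0, 0], [0, 0, 3.7], 1]
    - [[0, 0, 0], [0, 0, 0], 1]
    - [[0, 0, 0], [0, 0, 0], -1]
    - [[0, 0, 0], [0, 0, 0], -1]
    - [[0, 0, 0], [0, 0, 0], -1]
    - [[0, 0, 0], [0, 0, 0], -1]
    - [[0, 0, 0], [0, 0, 0], -1]
  newtons: 90

```text
clock: 4.08
position: [512.8, 297.8, 48.0]
ee_rot: [0.773, 0.634, 0.001, 0.0]
ft_force: [-0.3, -0.0, 6.3]
opening: 21.3
grasp_force: 88.8
```

```bash
python3 - <<'E'
from h import *
st()
E
```

```text
t 4.08 p [512.8 297.8  48. ] yaw -0.197 F [-0.3 -0.   6.3] M [-0.04  0.3  -0.05] op 21.3 g 88.82710933685303 q6 2.15
```

>>> apply_moves:
  increments:
    - [[0, 0, 0], [0, 0, -3.3], -1]
    - [[0, 0, 0], [0, 0, -3.3], -1]
    - [[0, 0, -0.093], [0, 0, -3.3], -1]
    - [[0, 0, -0.094], [0, 0, 0], -1]

```text
clock: 4.58
position: [513.5, 298.1, 148.9]
ee_rot: [0.71, 0.705, 0.002, 0.001]
ft_force: [0.6, 0.3, -2.9]
opening: 21.3
grasp_force: 88.3
```

>>> apply_moves:
  increments:
    - [[0, 0, 0], [-4.3, 1.39, 0], -1]
    - [[0, 0, 0], [-4.3, 1.39, 0], -1]
    - [[0, 0, 0], [-4.3, 1.39, 0], -1]
    - [[0, 0, 0], [-4.3, 1.39, 0], -1]
    - [[0, 0, 0], [-4.3, 1.39, 0], -1]
    - [[0, 0, 0], [-4.3, 1.39, 0], -1]
    - [[0, 0, 0], [-4.3, 1.39, 0], -1]
    - [[0, 0, 0], [-4.3, 1.39, 0], -1]

```text
clock: 5.58
position: [620.4, -49.0, 146.0]
ee_rot: [0.711, 0.704, -0.0, -0.0]
ft_force: [0.6, 0.5, -1.9]
opening: 21.3
grasp_force: 88.2
```

>>> apply_moves:
  increments:
    - [[0, 0, 0], [0, 0, 0], -1]
    - [[0, 0, 0], [0, 0, 0], -1]

```text
clock: 5.82
position: [619.9, -47.3, 145.8]
ee_rot: [0.711, 0.703, -0.0, -0.001]
ft_force: [-0.8, 0.5, -1.3]
opening: 20.9
grasp_force: 88.3
```

```bash
python3 - <<'E'
from h import *
st();snap('wrist','w4.png');snap('top','t4.png')
E
```

```text
t 5.83 p [619.9 -47.3 145.8] yaw -0.011 F [-0.8  0.5 -1.3] M [0.06 0.04 0.01] op 20.9 g 88.32060813903809 q6 1.37
```

View pics/w4.png

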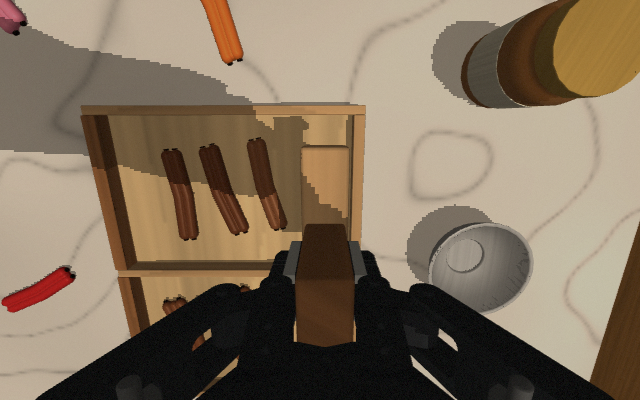

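```bash
python3 - <<'E'
from h import *
s=vision.snapshot('wrist')
for n,p,z in [('far out',(365,108),24),('far in',(352,118),24),('fence foot L',(110,118),6),('foot R',(132,260),6),('fence outer top',(83,112),24),('outer top2',(119,272),24),('left rail in foot',(200,117),6),('left outer top',(200,106),24),('mid rail top',(200,271),24),('mid inner foot',(200,260),6),('mid inner top',(200,269),24)]: print(n,ray(s,*p,z).round(1))
E
```

```text
far out [657.1  30.9  24. ]
far in [646.1  22.8  24. ]
fence foot L [424.4  24.6   6. ]
foot R [ 416.2 -120.5    6. ]
fence outer top [414.9  29.8  24. ]
outer top2 [ 413.6 -124.5   24. ]
left rail in foot [507.5  24.7   6. ]
left outer top [516.   33.8  24. ]
mid rail top [ 495.5 -124.1   24. ]
mid inner foot [ 488.5 -121.2    6. ]
mid inner top [ 495.8 -121.9   24. ]
```

>>> apply_moves:
  increments:
    - [[0, 0, 0], [0, 0, 4], -1]
    - [[0, 0, 0], [0, 0, 3.5], -1]
    - [[0, 0, 0], [0, 0, 1.5], -1]
    - [[0, 0, 0], [0, 0, 0.3], -1]
    - [[0, 0, 0], [0, 0, 0], -1]
    - [[0, 0, 0], [0, 0, 0], -1]

```text
clock: 6.72
position: [621.0, -47.6, 54.6]
ee_rot: [0.711, 0.704, 0.001, 0.001]
ft_force: [-0.2, 0.0, -1.2]
opening: 21.4
grasp_force: 88.4
```

>>> apply_moves:
  increments:
    - [[0, 0, 0], [0, -0.8, 0], -1]
    - [[0, 0, 0], [0, -0.8, 0], -1]
    - [[0, 0, 0], [0, -0.8, 0], -1]
    - [[0, 0, 0], [0, -0.8, 0], -1]
    - [[0, 0, 0], [0, -0.8, 0], -1]
    - [[0, 0, 0], [0, -0.8, 0], -1]
    - [[0, 0, 0], [0, -0.8, 0], -1]
    - [[0, 0, 0], [0, 0, 0], -1]

```text
clock: 7.72
position: [563.7, -46.9, 53.4]
ee_rot: [0.711, 0.704, -0.0, -0.0]
ft_force: [0.4, -0.2, -1.3]
opening: 20.9
grasp_force: 88.4
```

```bash
python3 - <<'E'
from h import *
st()
E
```

```text
t 7.72 p [563.7 -46.9  53.4] yaw -0.01 F [ 0.4 -0.2 -1.3] M [-0.   -0.02 -0.01] op 20.9 g 88.44335317611694 q6 1.35
```

>>> apply_moves:
  increments:
    - [[0, 0, 0], [0, -0.7, 0.1], -1]
    - [[0, 0, 0], [0, -0.7, 0], -1]
    - [[0, 0, 0], [0, -0.7, 0], -1]
    - [[0, 0, 0], [0, -0.7, 0], -1]
    - [[0, 0, 0], [0, -0.6, 0], -1]
    - [[0, 0, 0], [0, -0.5, 0], -1]
    - [[0, 0, 0], [0, -0.4, 0], -1]
    - [[0, 0, 0], [0, 0, 0], -1]

```text
clock: 8.72
position: [521.0, -46.5, 52.3]
ee_rot: [0.711, 0.704, -0.0, -0.0]
ft_force: [0.8, -0.2, -2.1]
opening: 20.8
grasp_force: 88.4
```

```bash
python3 - <<'E'
from h import *
s=snap('wrist');snap('top','t5.png');st()
w=cv2.resize(s['frame'],(640,400));cv2.imwrite('pics/w5.png',np.clip(cv2.cvtColor(w,cv2.COLOR_RGB2BGR)*1.5,0,255).astype(np.uint8))
E
```

```text
t 8.82 p [521.4 -46.5  52.3] yaw -0.01 F [ 0.1 -0.5 -1.2] M [-0.01  0.08  0.06] op 20.8 g 88.42987418174744 q6 1.33
```

View pics/w5.png

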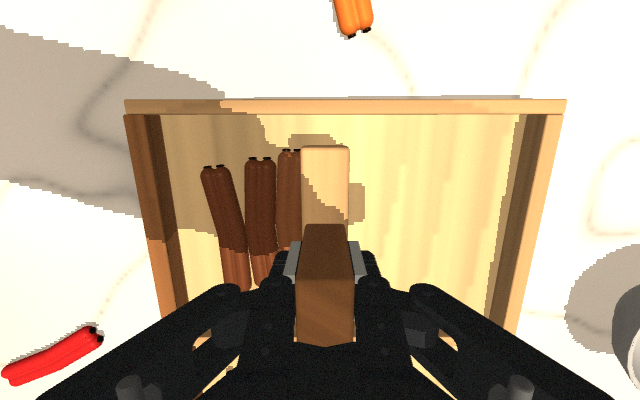

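>>> apply_moves:
  increments:
    - [[0, 0, 0], [0, -0.4, 0], -1]
    - [[0, 0, 0], [0, -0.4, 0], -1]
    - [[0, 0, 0], [0, -0.2, 0], -1]
    - [[0, 0, 0], [0, 0, 0], -1]

```text
clock: 9.32
position: [511.1, -46.4, 52.3]
ee_rot: [0.711, 0.704, -0.0, -0.0]
ft_force: [0.0, -0.2, -1.0]
opening: 20.9
grasp_force: 88.4
```

```bash
python3 - <<'E'
from h import *
s=snap('wrist','w6.png');st();f=s['frame']
# quill near edge estimate at row ~230 column profile
hsv=cv2.cvtColor(f,cv2.COLOR_RGB2HSV)
for r in (175,210,240): print(r,f[r,140:300:4].mean(1).round().astype(int).tolist())
for u in (170,180,190,200,210,220): print(u,ray(s,u,210,6)[:2].round(),ray(s,u,210,15)[:2].round())
E
```

```text
t 9.38 p [511.2 -46.4  52.3] yaw -0.01 F [ 0.3  0.1 -1.7] M [ 0.04 -0.01 -0.05] op 20.8 g 88.42128396034241 q6 1.33
175 [106, 106, 104, 53, 51, 46, 53, 52, 32, 29, 34, 65, 96, 91, 92, 33, 35, 35, 44, 39, 42, 28, 21, 85, 79, 85, 68, 34, 35, 33, 35, 35, 31, 26, 39, 45, 47, 42, 47, 49]
210 [112, 111, 110, 109, 98, 52, 50, 49, 52, 33, 27, 35, 37, 93, 93, 89, 93, 93, 32, 37, 33, 32, 36, 32, 31, 57, 80, 33, 33, 29, 35, 34, 36, 32, 39, 40, 47, 40, 43, 42]
240 [185, 187, 184, 185, 183, 179, 53, 51, 50, 51, 43, 40, 42, 43, 151, 152, 148, 150, 152, 154, 34, 33, 29, 34, 36, 29, 29, 30, 29, 34, 29, 32, 39, 32, 24, 42, 45, 41, 45, 47]
170 [409. -35.] [414. -32.]
180 [416. -35.] [420. -32.]
190 [422. -35.] [427. -32.]
200 [429. -35.] [433. -32.]
210 [436. -35.] [439. -32.]
220 [443. -35.] [446. -32.]
```

>>> apply_moves:
  increments:
    - [[0, 0, 0], [0, -0.4, 0], -1]
    - [[0, 0, 0], [0, -0.3, 0], -1]
    - [[0, 0, 0], [0, -0.2, 0], -1]
    - [[0, 0, 0], [0, 0, 0], -1]

```text
clock: 9.88
position: [502.0, -46.3, 52.3]
ee_rot: [0.711, 0.704, -0.0, -0.0]
ft_force: [0.0, 0.5, -1.6]
opening: 21.1
grasp_force: 88.4
```

```bash
python3 - <<'E'
from h import *
s=snap('wrist','w7.png');st();f=s['frame']
for r in (175,210,240): print(r,f[r,140:300:4].mean(1).round().astype(int).tolist())
E
```

```text
t 9.93 p [502.2 -46.3  52.3] yaw -0.01 F [-0.1  0.4 -2.1] M [-0.01 -0.   -0.05] op 21.0 g 88.42081904411316 q6 1.32
175 [108, 106, 108, 107, 104, 103, 101, 51, 47, 50, 52, 49, 27, 34, 33, 35, 40, 32, 31, 40, 34, 31, 32, 89, 91, 91, 67, 30, 33, 30, 32, 34, 29, 30, 35, 42, 48, 41, 42, 51]
210 [112, 111, 111, 111, 109, 110, 104, 100, 52, 52, 52, 44, 50, 30, 29, 34, 90, 87, 33, 38, 33, 34, 35, 31, 28, 74, 84, 31, 32, 28, 35, 32, 32, 28, 32, 45, 46, 44, 46, 42]
240 [181, 181, 182, 182, 183, 183, 181, 179, 177, 105, 51, 49, 50, 52, 27, 42, 46, 146, 148, 145, 29, 36, 30, 34, 34, 31, 30, 31, 36, 34, 35, 29, 32, 30, 24, 39, 45, 40, 46, 47]
```

>>> apply_moves:
  increments:
    - [[0, 0, 0], [0, -0.15, 0], -1]
    - [[0, 0, 0], [0, -0.15, 0], -1]
    - [[0, 0, 0], [0, 0, 0], -1]

```text
clock: 10.3
position: [499.1, -46.3, 52.3]
ee_rot: [0.711, 0.704, -0.0, -0.0]
ft_force: [-0.6, 1.0, -2.1]
opening: 20.8
grasp_force: 88.4
```

>>> apply_moves:
  increments:
    - [[0, 0, 0], [0, -0.1, 0], -1]
    - [[0, 0, 0], [0, -0.1, 0], -1]
    - [[0, 0, 0], [0, 0, 0], -1]

```text
clock: 10.68
position: [497.1, -46.2, 52.3]
ee_rot: [0.711, 0.704, -0.0, -0.0]
ft_force: [0.4, -0.0, -2.2]
opening: 21.1
grasp_force: 88.4
```

```bash
python3 - <<'E'
from h import *
s=snap('wrist','w8.png');st();f=s['frame']
for r in (175,210,240): print(r,f[r,140:300:4].mean(1).round().astype(int).tolist())
E
```

```text
t 10.72 p [497.2 -46.2  52.3] yaw -0.01 F [ 0.3  0.7 -1.5] M [-0.03  0.   -0.  ] op 21.2 g 88.42071175575256 q6 1.32
175 [109, 109, 108, 106, 104, 104, 102, 102, 99, 51, 48, 46, 53, 53, 35, 32, 30, 38, 31, 36, 32, 36, 28, 26, 92, 88, 84, 28, 35, 28, 34, 33, 35, 29, 26, 44, 45, 43, 43, 47]
210 [110, 110, 108, 108, 110, 109, 110, 107, 104, 97, 50, 49, 49, 47, 46, 28, 30, 29, 30, 33, 31, 37, 35, 28, 29, 26, 88, 36, 31, 32, 33, 34, 31, 25, 29, 44, 45, 40, 43, 43]
240 [181, 182, 179, 181, 179, 180, 179, 180, 179, 177, 173, 76, 54, 49, 48, 52, 28, 30, 44, 147, 31, 36, 29, 31, 31, 34, 28, 27, 36, 29, 35, 31, 32, 33, 27, 41, 42, 40, 41, 46]
```

>>> apply_moves:
  increments:
    - [[0, 0, 0], [0, -0.1, 0], -1]
    - [[0, 0, 0], [0, -0.1, 0], -1]
    - [[0, 0, 0], [0, 0, 0], -1]

```text
clock: 11.1
position: [495.2, -46.2, 52.3]
ee_rot: [0.711, 0.704, -0.0, -0.0]
ft_force: [0.6, 0.6, -1.9]
opening: 21.0
grasp_force: 88.4
```

>>> apply_moves:
  increments:
    - [[0, 0, 0], [0, -0.1, 0], -1]
    - [[0, 0, 0], [0, 0, 0], -1]

```text
clock: 11.35
position: [494.2, -46.2, 52.3]
ee_rot: [0.711, 0.704, 0.0, 0.0]
ft_force: [0.5, -0.3, -1.9]
opening: 21.1
grasp_force: 88.4
```

>>> apply_moves:
  increments:
    - [[0, 0, 0], [0, -0.1, 0], -1]
    - [[0, 0, 0], [0, 0, 0], -1]

```text
clock: 11.6
position: [493.7, -46.3, 52.4]
ee_rot: [0.711, 0.704, 0.0, 0.0]
ft_force: [2.5, -0.2, -2.2]
opening: 21.2
grasp_force: 88.3
```

>>> apply_moves:
  increments:
    - [[0, 0, 0], [0, -0.05, 0], -1]
    - [[0, 0, 0], [0, 0, 0], -1]

```text
clock: 11.85
position: [493.4, -46.3, 52.5]
ee_rot: [0.711, 0.704, 0.0, 0.001]
ft_force: [4.6, -0.0, -2.0]
opening: 21.0
grasp_force: 88.4
```

```bash
python3 - <<'E'
from h import *
s=snap('wrist');st();f=s['frame']
for r in (175,210,240): print(r,f[r,140:300:4].mean(1).round().astype(int).tolist())
cv2.imwrite('pics/w9.png',np.clip(cv2.cvtColor(f,cv2.COLOR_RGB2BGR)*1.8,0,255).astype(np.uint8)[90:300,130:380].repeat(3,0).repeat(3,1)[:600])
E
```

```text
t 11.9 p [493.3 -46.3  52.5] yaw -0.01 F [ 4.9  1.  -2.5] M [-0.04 -1.2  -0.02] op 21.0 g 88.39141488075256 q6 1.32
175 [109, 107, 108, 106, 105, 103, 103, 102, 100, 99, 98, 48, 46, 45, 49, 41, 32, 29, 33, 38, 35, 31, 32, 29, 19, 93, 88, 27, 31, 33, 36, 31, 30, 30, 24, 42, 43, 44, 40, 48]
210 [111, 112, 110, 111, 110, 109, 108, 111, 106, 104, 98, 96, 48, 50, 45, 45, 46, 27, 33, 32, 31, 29, 27, 29, 32, 30, 46, 32, 32, 33, 30, 32, 37, 27, 21, 42, 44, 40, 47, 46]
240 [179, 179, 180, 178, 179, 179, 179, 178, 179, 179, 179, 171, 163, 54, 51, 50, 46, 41, 31, 34, 31, 36, 28, 32, 33, 35, 25, 40, 32, 31, 33, 35, 33, 31, 23, 36, 41, 44, 41, 46]
```

View pics/w9.png

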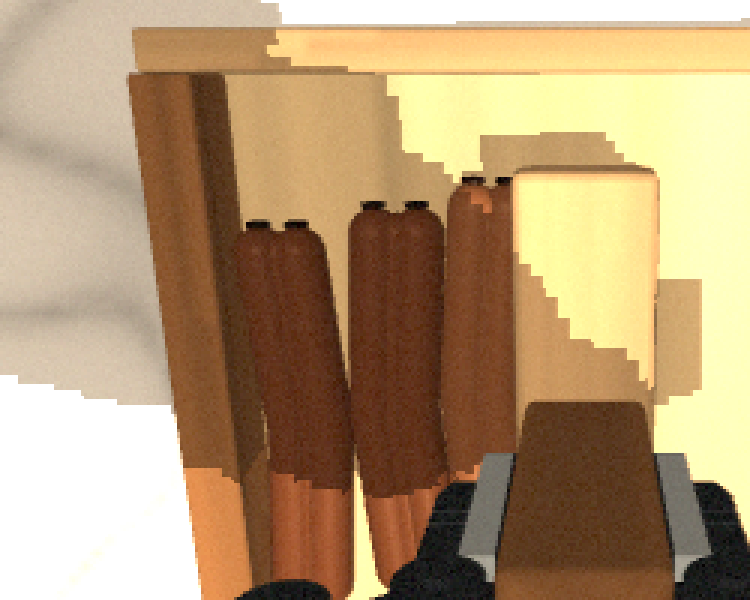

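>>> apply_moves:
  increments:
    - [[0, 0, 0], [0, -0.05, 0], -1]
    - [[0, 0, 0], [0, 0, 0], -1]

```text
clock: 12.15
position: [493.1, -46.3, 52.6]
ee_rot: [0.711, 0.704, 0.001, 0.001]
ft_force: [5.5, 0.2, -1.3]
opening: 20.8
grasp_force: 88.4
```

>>> apply_moves:
  increments:
    - [[0, 0, 0], [0, -0.05, 0], -1]
    - [[0, 0, 0], [0, 0, 0], -1]
    - [[0, 0, 0], [0, 0, 0], -1]

```text
clock: 12.52
position: [493.0, -46.3, 52.7]
ee_rot: [0.711, 0.704, 0.001, 0.001]
ft_force: [6.6, -0.0, -1.8]
opening: 20.8
grasp_force: 88.4
```

>>> apply_moves:
  increments:
    - [[0, 0, 0], [0, -0.06, 0], -1]
    - [[0, 0, 0], [0, -0.06, 0], -1]
    - [[0, 0, 0], [0, 0, 0], -1]
    - [[0, 0, 0], [0, 0, 0], -1]

```text
clock: 13.02
position: [492.7, -46.4, 53.0]
ee_rot: [0.711, 0.704, 0.001, 0.002]
ft_force: [10.3, 1.1, -1.9]
opening: 20.7
grasp_force: 88.5
```

>>> apply_moves:
  increments:
    - [[0, 0, 0], [0, 0, 0], -1]
    - [[0, 0, 0], [0, 0, 0], -1]
    - [[0, 0, 0], [0, 0, 0], -1]
    - [[0, 0, 0], [0, 0, 0], -1]

```text
clock: 13.52
position: [492.6, -46.4, 53.0]
ee_rot: [0.711, 0.704, 0.001, 0.002]
ft_force: [10.0, 0.1, -2.1]
opening: 21.2
grasp_force: 88.5
```

```bash
python3 - <<'E'
from h import *
s=snap('wrist');st()
P=lambda x,y,z:ray(s,130+x/3,90+y/3,z)[:2]
for n,a,b in [('q1L',(240,240),(274,590)),('q1R',(327,240),(353,560)),('q2L',(350,230),(383,580)),('q2R',(443,230),(445,440))]:
    A,B=P(*a,11),P(*b,11);print(n,A.round(1),B.round(1),'ang',np.arctan2(*(A-B)).round(3))
E
```

```text
t 13.57 p [492.7 -46.4  53. ] yaw -0.01 F [ 9.6  0.6 -2.9] M [ 0.11 -2.39 -0.01] op 21.2 g 88.47923040390015 q6 1.32
q1L [422.7  -7. ] [420.6 -91.1] ang 0.025
q1R [441.   -7.2] [440.  -83.3] ang 0.013
q2L [446.   -5.2] [446.7 -88.7] ang -0.008
q2R [465.5  -5.4] [463.3 -53.1] ang 0.046
```

>>> apply_moves:
  increments:
    - [[0, 0, 0], [0, 0.2, 0], -1]
    - [[0, 0, 0], [0, 0.5, 0], -1]
    - [[0, 0, 0], [0, 0.8, 0], -1]
    - [[0, 0, 0], [0, 0, -2.5], -1]
    - [[0, 0, 0], [0, 0, -3.5], -1]

```text
clock: 14.2
position: [504.8, -46.1, 111.9]
ee_rot: [0.711, 0.704, -0.001, -0.001]
ft_force: [1.4, -0.2, -2.0]
opening: 21.0
grasp_force: 88.8
```

>>> apply_moves:
  increments:
    - [[0, 0, 0], [-3.95, 2.9, 0], -1]
    - [[0, 0, 0], [-3.95, 2.9, 0], -1]
    - [[0, 0, 0], [-3.95, 2.9, 0], -1]
    - [[0, 0, 0], [-3.95, 2.9, 0], -1]
    - [[0, 0, 0], [0, 0, 0], -1]
    - [[0, 0, 0], [0, 0, 0], -1]

```text
clock: 14.95
position: [619.4, -205.3, 111.3]
ee_rot: [0.711, 0.703, -0.0, -0.001]
ft_force: [0.4, 0.1, -1.7]
opening: 21.0
grasp_force: 88.9
```

```bash
python3 - <<'E'
from h import *
st();s=snap('wrist','w10.png');t=snap('top','t10.png')
f=t['frame'];h=cv2.cvtColor(f,cv2.COLOR_RGB2HSV)
# brown quills in tray
m=np.zeros(f.shape[:2],np.uint8);m[163:253,303:420]=1
g=f.sum(2);print(np.percentile(g[170:245,310:415],[5,10,20,50]))
q=((g<200)&(m>0)).astype(np.uint8)
n,l,stt,c=cv2.connectedComponentsWithStats(q)
for i in range(1,n):
    if stt[i,4]>25: print(stt[i],ray(t,*c[i],14)[:2].round(1))
E
```

```text
t 14.95 p [ 619.4 -205.3  111.3] yaw -0.01 F [ 0.4  0.1 -1.7] M [-0.01  0.02 -0.  ] op 21.0 g 88.8677716255188 q6 1.13
[268. 306. 323. 363.]
[308 167  43   2  51] [644.2 -41.5]
[314 226  10  13  69] [460.6  -7.1]
```

>>> apply_moves:
  increments:
    - [[0, 0, 0], [0, 0, 3.5], -1]
    - [[0, 0, 0], [0, 0, 1.8], -1]
    - [[0, 0, 0], [0, 0, 0.6], -1]
    - [[0, 0, 0], [0, 0, 0], -1]
    - [[0, 0, 0], [0, 0, 0], -1]

```text
clock: 15.68
position: [620.4, -205.5, 54.4]
ee_rot: [0.711, 0.704, 0.0, 0.001]
ft_force: [-0.4, 0.4, -1.9]
opening: 20.9
grasp_force: 89.0
```

>>> apply_moves:
  increments:
    - [[0, 0, 0], [0, -0.8, 0], -1]
    - [[0, 0, 0], [0, -0.8, 0], -1]
    - [[0, 0, 0], [0, -0.8, 0], -1]
    - [[0, 0, 0], [0, -0.8, 0], -1]
    - [[0, 0, 0], [0, -0.8, 0], -1]
    - [[0, 0, 0], [0, -0.8, 0], -1]
    - [[0, 0, 0], [0, -0.8, 0], -1]
    - [[0, 0, 0], [0, 0, 0], -1]

```text
clock: 16.68
position: [563.5, -204.9, 53.4]
ee_rot: [0.711, 0.703, -0.0, -0.0]
ft_force: [0.8, -0.1, -0.9]
opening: 20.9
grasp_force: 89.0
```

>>> apply_moves:
  increments:
    - [[0, 0, 0], [0, -0.7, 0.1], -1]
    - [[0, 0, 0], [0, -0.7, 0], -1]
    - [[0, 0, 0], [0, -0.7, 0], -1]
    - [[0, 0, 0], [0, -0.7, 0], -1]
    - [[0, 0, 0], [0, -0.6, 0], -1]
    - [[0, 0, 0], [0, -0.5, 0], -1]
    - [[0, 0, 0], [0, -0.4, 0], -1]
    - [[0, 0, 0], [0, 0, 0], -1]

```text
clock: 17.68
position: [520.8, -204.5, 52.4]
ee_rot: [0.711, 0.704, 0.0, 0.0]
ft_force: [-0.9, -0.4, -1.6]
opening: 21.2
grasp_force: 89.0
```

```bash
python3 - <<'E'
from h import *
s=snap('wrist','w11.png');st();f=s['frame']
# rectify floor plane z=12 of the right bay to 2 px/mm? print compact mask of dark pixels
xs=np.arange(412,516,4);ys=np.arange(-140,-262,-6)
for y in ys:
    print(y,' '.join('%3d'%f[tuple(np.clip(np.round(proj(s,(x,y,14)))[::-1].astype(int),0,[399,639]))].mean() for x in xs))
E
```

```text
t 17.73 p [ 521.  -204.5   52.3] yaw -0.01 F [-0.7 -0.1 -1.9] M [-0.02  0.    0.  ] op 21.2 g 89.04042720794678 q6 1.06
-140  54  38  36  39  99  96  95  99  99  96  98  98  97 100  89  86  89  89 142 142 148 143 148 149 150 157
-146  57  34  36  36  98  97  98  96  98  97 100 100  96 100  89  82  85  89  86  51  44  42  60  91  93  92
-152  56  39  35  41  97  96  95 100  98  98  96  99  94 100  89  85  88  87  36  48  44  61 104  37  85 136
-158  57  33  40  39  97  96  97  98 101  96  95  97 100  99  90  87  84  28  69  43  36  38  49  39  80 156
-164  55  35  36  33 100  97  97  96  13  98  98  98  95  47  48  52  49  57  38  43  37  41  46  43  82 156
-170  56  38  35  39  42  36  45  41  49  30  98  98  94  46  46  51  48  47  39  41  43  48  44  41  81 155
-176  54  36  37  41  46  38  46  43  46  39  32  99  96  50  48  49  50  50  39  44  44  44  42  44  74  93
-182  51  34  35  44  38  47  36  47  40  48  39 100  95  48  46  48  47  46  36  36  45  43  40  44  62  95
-188  50  33  35  42  96  45  37  46  41  43  37  29  95  49  46  49  45  46  37  84  46  41  43  41  83  95
[... 608 characters left out ...]
85  71  90  77  75  55  20  20  72  69  36  36
-230  87  42  46 106 155 155 152  64  87  61  80  68  82  49  79  74  95  76  82  29  21  68  72  33  35  36
-236  90  41  46  66 158 156 152  56  77  54  82  61  83  51  77  80  77  68  69  17  17  70  69  38  38  36
-242  89  44  51  63 155 156 152 149  74  61  75  55  79  56  74  88  76  20  20  17  20  18  99  46  46  42
-248  88  45  47 128 156 155 151 152  15  16  15  17  10  60 137  72  18  19  16  19  18  19  16  59  59  55
-254  87  45  48 107 156  82  14  16  19  30  23  21  19  13  11  18  17  15  18  15  15  19  10  59  59  57
-260  88  44  46  18  15  21  14  16  16  12  17  18  11  11  16  16  17  20  13  18  21  19  20  58  61  61
```

>>> apply_moves:
  increments:
    - [[0, 0, 0], [0, -0.3, 0], -1]
    - [[0, 0, 0], [0, -0.2, 0], -1]
    - [[0, 0, 0], [0, 0, 0], -1]

```text
clock: 18.1
position: [515.8, -204.4, 52.3]
ee_rot: [0.711, 0.704, -0.0, -0.0]
ft_force: [-0.4, 1.1, -1.6]
opening: 20.6
grasp_force: 89.0
```

>>> apply_moves:
  increments:
    - [[0, 0, 0], [0, -0.15, 0], -1]
    - [[0, 0, 0], [0, -0.15, 0], -1]
    - [[0, 0, 0], [0, 0, 0], -1]

```text
clock: 18.48
position: [512.9, -204.4, 52.3]
ee_rot: [0.711, 0.704, -0.0, -0.0]
ft_force: [-0.1, 0.4, -1.2]
opening: 21.1
grasp_force: 89.0
```

>>> apply_moves:
  increments:
    - [[0, 0, 0], [0, -0.1, 0], -1]
    - [[0, 0, 0], [0, -0.1, 0], -1]
    - [[0, 0, 0], [0, 0, 0], -1]

```text
clock: 18.85
position: [510.9, -204.4, 52.3]
ee_rot: [0.711, 0.704, -0.0, -0.0]
ft_force: [-0.3, 0.5, -2.6]
opening: 21.1
grasp_force: 89.0
```

>>> apply_moves:
  increments:
    - [[0, 0, 0], [0, -0.1, 0], -1]
    - [[0, 0, 0], [0, -0.1, 0], -1]
    - [[0, 0, 0], [0, 0, 0], -1]

```text
clock: 19.23
position: [508.9, -204.4, 52.3]
ee_rot: [0.711, 0.704, -0.0, -0.0]
ft_force: [-0.6, -0.6, -2.5]
opening: 21.0
grasp_force: 89.0
```

>>> apply_moves:
  increments:
    - [[0, 0, 0], [0, -0.1, 0], -1]
    - [[0, 0, 0], [0, -0.1, 0], -1]
    - [[0, 0, 0], [0, 0, 0], -1]

```text
clock: 19.6
position: [507.7, -204.5, 52.6]
ee_rot: [0.711, 0.704, 0.001, 0.001]
ft_force: [5.0, -0.3, -2.3]
opening: 21.0
grasp_force: 88.8
```

```bash
cat > m.py <<'E'
from h import *
s=snap('wrist');st();f=s['frame']
xs=np.arange(412,512,4);ys=np.arange(-146,-252,-6)
for y in ys:
    print(y,' '.join('%3d'%f[tuple(np.clip(np.round(proj(s,(x,y,14)))[::-1].astype(int),0,[399,639]))].mean() for x in xs))
E
python3 m.py
```

```text
t 19.65 p [ 507.7 -204.5   52.6] yaw -0.01 F [ 4.9  0.2 -1.9] M [ 0.05 -1.34  0.02] op 20.8 g 88.82494926452637 q6 1.04
-146  51  45  34  40  94  95  93  93  94  90  95  93  94  94  87  84  51  33  44  56  55  85  86  88  86
-152  53  38  33  43  94  93  93  96  95  94  94  93  93  95  85  35  50  43  63 102  34 102 120 121 118
-158  60  46  33  40  94  94  94  93  96  91  94  95  92  90   2  43  44  37  38  45  37 125 150 151 146
-164  52  40  33  62  20  96  92  22  47  91  46  47  52  43  53  36  41  37  40  44  38 122 149 150 147
-170  53  44  34  43  37  43  38  45  37  92  46  46  46  41  47  33  37  37  43  45  39  80 151 149 147
-176  53  36  33  41  40  37  36  40  39  61  46  42  46  44  47  37  37  46  40  37  45  85  90 149 144
-182  50  37  36  42  37  41  42  44  38  40  44  46  48  43  46  34  33  43  39  43  44  83  92  91 145
-188  50  33  35  39  35  38  40  41  37  29  46  45  49  43  47  36  80  40  36  41  42  81  90  88  89
-194  52  36  31  40  40  38  39  41  41  29  44  44  48  41  46  39  65  43  40  41  40  83  93  92  86
-200  50  30  36  37  44  34  40  3
[... 209 characters left out ...]
36  41  31  44  42  48  40  48  38  77  43  39  41  43  37  33  37  34
-218  55  29  44  38  42  36  36  40  75  35  43  46  45  45  48  37  55  45  66  67  66  37  33  32  36
-224  83  40  46  63  75  53  74  63  72  43  73  82  66  87  72  77  26  15  44  66  20  34  33  33  33
-230  86  43  45  64  72  57  71  68  67  63 150  77  73  83  71  83  26  27  67  66  35  34  32  38  35
-236  85  41  45  66  66  62  68  65  60 150 155  72  82  76  66  20  13  19  67  65  38  38  32  35  37
-242  83  39  43  67  63  67  61  70  63 149 156  67  84  75  10  13  17  20   8  93  42  40  41  40  42
-248  87  39  48  69  62  15  16  14  13  16 155  99  73  17  17  12  14  13  11  20  56  56  51  52  47
```

>>> apply_moves:
  increments:
    - [[0, 0, 0], [0, -0.07, 0], -1]
    - [[0, 0, 0], [0, 0, 0], -1]
    - [[0, 0, 0], [0, 0, 0], -1]

```text
clock: 20.02
position: [507.5, -204.6, 52.7]
ee_rot: [0.711, 0.704, 0.001, 0.001]
ft_force: [6.9, 0.3, -1.4]
opening: 20.8
grasp_force: 88.8
```

>>> apply_moves:
  increments:
    - [[0, 0, 0], [0, -0.06, 0], -1]
    - [[0, 0, 0], [0, 0, 0], -1]
    - [[0, 0, 0], [0, 0, 0], -1]

```text
clock: 20.4
position: [507.3, -204.6, 52.8]
ee_rot: [0.71, 0.704, 0.001, 0.001]
ft_force: [8.3, 0.1, -1.8]
opening: 20.8
grasp_force: 88.8
```

>>> apply_moves:
  increments:
    - [[0, 0, 0], [0, -0.06, 0], -1]
    - [[0, 0, 0], [0, 0, 0], -1]
    - [[0, 0, 0], [0, 0, 0], -1]
    - [[0, 0, 0], [0, 0, 0], -1]
    - [[0, 0, 0], [0, 0, 0], -1]
    - [[0, 0, 0], [0, 0, 0], -1]
    - [[0, 0, 0], [0, 0, 0], -1]

```text
clock: 21.28
position: [507.1, -204.7, 53.0]
ee_rot: [0.71, 0.704, 0.001, 0.002]
ft_force: [10.4, 0.2, -2.0]
opening: 20.7
grasp_force: 88.9
```

```bash
python3 m.py | head -12
```

```text
t 21.32 p [ 507.1 -204.7   53. ] yaw -0.01 F [10.3  0.6 -1.9] M [ 0.18 -2.46 -0.05] op 20.7 g 88.88420462608337 q6 1.04
-146  55  47  34  36  95  94  92  94  95  91  95  93  92  92  83  81  47  69  44  53  88  84  88  85  86
-152  51  36  36  40  92  94  91  96  95  91  95  95  93  92  85  33  47  63  62  93  28 104 124 123 118
-158  51  46  34  43  92  94  91  95  94  93  95  94  93  88   8  38  46  34  34  98  33 135 152 151 146
-164  54  41  32  62  32  91  92  22  36  89  46  46  53  46  49  32  42  42  37  43  35 134 152 149 145
-170  52  45  35  44  40  39  38  44  36  94  48  47  53  46  47  32  41  37  42  43  38  85 149 150 145
-176  54  34  32  43  38  41  35  46  37  93  47  45  48  45  48  38  40  40  46  40  40  85  97 149 147
-182  49  41  31  44  42  40  34  45  38  50  47  43  48  47  46  35  35  41  40  41  40  88  90 147 144
-188  48  34  37  41  40  41  38  41  37  26  47  42  49  42  45  36  57  43  37  39  42  88  90  90 145
-194  51  33  38  37  38  38  40  38  38  32  45  42  46  44  44  35  44  41  35  38  42  87  93  88  89
-200  51  38  30  42  44  40  44  41  36  38  47  45  47  45  44  33  66  41  38  39  41  91  90  89  85
-206  50  32  32  38  44  34  39  38  40  32  48  43  44  43  45  31  32  41  38  42  42  36  37  36  37
```

>>> apply_moves:
  increments:
    - [[0, 0, 0], [0, 0.2, 0], -1]
    - [[0, 0, 0], [0, 0.5, 0], -1]
    - [[0, 0, 0], [0, 0.8, 0], -1]
    - [[0, 0, 0], [0, 0, -3], -1]
    - [[0, 0, 0], [0, 0, -3.5], -1]
    - [[0, 0, 0], [0, 0, -2.7], -1]

```text
clock: 22.08
position: [520.2, -204.5, 145.4]
ee_rot: [0.711, 0.704, -0.0, -0.0]
ft_force: [1.1, 0.6, -1.8]
opening: 21.0
grasp_force: 89.1
```

>>> apply_moves:
  increments:
    - [[0, 0, 0], [5, -0.1, 0], -1]
    - [[0, 0, 0], [5, -0.1, 0], -1]
    - [[0, 0, 0], [5, -0.1, 0], -1]
    - [[0, 0, 0], [5, -0.1, 0], -1]
    - [[0, 0, 0], [5, -0.1, 0], -1]
    - [[0, 0, 0], [5, -0.1, 0], -1]
    - [[0, 0, 0], [5, -0.1, 0], -1]
    - [[0, 0, 0], [5, -0.1, 0], -1]

```text
clock: 23.08
position: [515.8, 197.3, 144.1]
ee_rot: [0.711, 0.704, -0.0, -0.0]
ft_force: [1.2, -0.8, -1.6]
opening: 21.3
grasp_force: 89.3
```

>>> apply_moves:
  increments:
    - [[0, 0, 0], [5, -0.1, 0], -1]
    - [[0, 0, 0], [5, -0.1, 0], -1]
    - [[0, 0, 0.093], [0, 0, 0], -1]
    - [[0, 0, 0.093], [0, 0, 0], -1]
    - [[0, 0, 0], [0, 0, 0], -1]
    - [[0, 0, 0], [0, 0, 0], -1]

```text
clock: 23.82
position: [515.1, 295.5, 144.1]
ee_rot: [0.772, 0.635, -0.0, 0.0]
ft_force: [-0.3, -0.6, -1.2]
opening: 21.2
grasp_force: 89.2
```

```bash
python3 - <<'E'
from h import *
st();snap('top','t12.png')
E
```

```text
t 23.82 p [515.1 295.5 144.1] yaw -0.194 F [-0.3 -0.6 -1.2] M [0.02 0.01 0.05] op 21.2 g 89.17932987213135 q6 2.14
```

>>> apply_moves:
  increments:
    - [[0, 0, 0], [0, -0.4, 4], -1]
    - [[0, 0, 0], [0, 0, 3.5], -1]
    - [[0, 0, 0], [0, 0, 1.5], -1]
    - [[0, 0, 0], [0, 0, 0.3], -1]
    - [[0, 0, 0], [0, 0, 0], -1]
    - [[0, 0, 0], [0, 0, 0], -1]

```text
clock: 24.62
position: [511.8, 296.6, 52.5]
ee_rot: [0.773, 0.635, 0.001, 0.0]
ft_force: [-0.1, -0.2, -1.5]
opening: 21.2
grasp_force: 89.3
```

>>> apply_moves:
  increments:
    - [[0, 0, 0], [0, 0, 0.1], -1]
    - [[0, 0, 0], [0, 0, 0], -1]
    - [[0, 0, 0], [0, 0, 0], -1]

```text
clock: 25.0
position: [511.2, 296.4, 50.4]
ee_rot: [0.773, 0.635, 0.0, 0.0]
ft_force: [-0.8, 0.1, -1.5]
opening: 20.7
grasp_force: 89.3
```

>>> apply_moves:
  increments:
    - [[0, 0, 0], [0, 0, 0.1], -1]
    - [[0, 0, 0], [0, 0, 0], -1]
    - [[0, 0, 0], [0, 0, 0], -1]

```text
clock: 25.38
position: [511.1, 296.3, 49.2]
ee_rot: [0.773, 0.635, -0.0, -0.0]
ft_force: [0.3, 0.6, -1.4]
opening: 21.2
grasp_force: 89.3
```

>>> apply_moves:
  increments:
    - [[0, 0, 0], [0, 0, 0.1], -1]
    - [[0, 0, 0], [0, 0, 0], -1]
    - [[0, 0, 0], [0, 0, 0], -1]

```text
clock: 25.75
position: [511.2, 296.4, 48.3]
ee_rot: [0.773, 0.635, 0.0, -0.0]
ft_force: [0.6, 0.2, -1.3]
opening: 21.2
grasp_force: 89.3
```

>>> apply_moves:
  increments:
    - [[0, 0, 0], [0, 0, 0.06], -1]
    - [[0, 0, 0], [0, 0, 0], -1]
    - [[0, 0, 0], [0, 0, 0], -1]

```text
clock: 26.12
position: [511.2, 296.4, 48.0]
ee_rot: [0.773, 0.635, 0.0, 0.0]
ft_force: [-1.0, -0.5, 3.2]
opening: 20.6
grasp_force: 89.9
```

Contact with the mat. Open gradually and leave upward.

>>> apply_moves:
  increments:
    - [[0, 0, 0], [0, 0, 0], -0.3]
    - [[0, 0, 0], [0, 0, 0], 0]
    - [[0, 0, 0], [0, 0, 0], 0.5]
    - [[0, 0, 0], [0, 0, 0], 1]
    - [[0, 0, 0], [0, 0, 0], 1]
    - [[0, 0, 0], [0, 0, 0], 1]
    - [[0, 0, 0], [0, 0, 0], 1]

```text
clock: 27.0
position: [511.2, 296.4, 47.7]
ee_rot: [0.773, 0.635, 0.0, -0.0]
ft_force: [0.6, -0.0, 0.1]
opening: 85.6
grasp_force: 0.0
```

>>> apply_moves:
  increments:
    - [[0, 0, 0], [0, 0, -1], 1]
    - [[0, 0, 0], [0, 0, -3], 1]
    - [[0, 0, 0], [0, 0, -4], 1]
    - [[0, 0, 0], [0, 0, -4], 1]
    - [[0, 0, 0], [0, 0, -4], 1]
    - [[0, 0, 0], [0, -5, 0], 1]
    - [[0, 0, 0], [0, -5, 0], 1]
    - [[0, 0, 0], [0, -5, 0], 1]

```text
clock: 28.0
position: [362.6, 325.6, 208.4]
ee_rot: [0.773, 0.634, 0.0, -0.0]
ft_force: [0.0, -0.6, 0.2]
opening: 85.4
grasp_force: 0.0
```

```bash
python3 - <<'E'
from h import *
st();t=snap('top');f=cv2.cvtColor(t['frame'],cv2.COLOR_RGB2BGR)
o=cv2.resize(f[155:260,170:430],(780,315),interpolation=cv2.INTER_CUBIC)
sc=cv2.cvtColor(snap('scene')['frame'],cv2.COLOR_RGB2BGR)[130:330,240:450]
o=np.vstack([o,np.zeros((270,780,3),np.uint8)]);o[315:585,:283]=cv2.resize(sc,(283,270));o[315:585,300:780]=cv2.resize(sc[120:195,95:230],(480,270),interpolation=cv2.INTER_CUBIC)
cv2.imwrite('pics/end.png',np.clip(o*1.6,0,255).astype(np.uint8))
E
```

```text
t 28.0 p [362.6 325.6 208.4] yaw -0.197 F [ 0.  -0.6  0.2] M [0.02 0.04 0.02] op 85.4 g 0.0 q6 2.33
```

View pics/end.png

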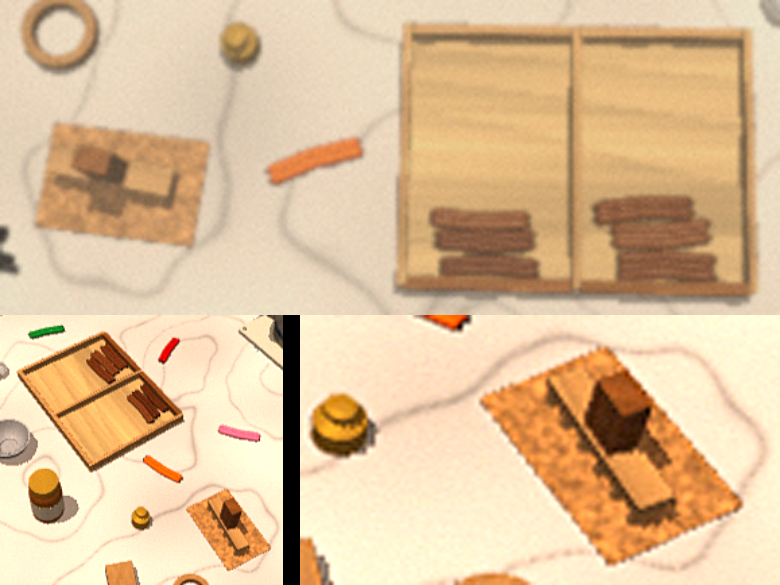

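Both rows lie flat and parallel along their fences, and the rake stands upright on the mat (handle near crop pixel (97,163)). The bystanders look unmoved.

```bash
python3 -c "
from h import *
print(arm.job_done())"
```

```text
the job is handed in; nothing more can be done
None
```

I handed the job in at about 28 s: both quill rows lie flat and parallel along their fences, each pressed at about 10 N for half a second or more, and the rake stands upright on the mat; the hand-in gave no verdict.

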